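# Set up the counter display box and stock it with a damper

## Task

Get the counter display ready for customers: first fold the box's header board, which has sagged forward over the box, up until it stands upright. Then lay the damper flat on the floor of the box, lengthwise along the board, setting it down rather than dropping it. The board must be left standing upright, and the other things on the counter are to stay where they are.

Things in the scene. Friction and masses are not known exactly. Their poses are not given: they have to be found in the camera images.
- display: open cardboard display box, fixed to the counter, 170 mm deep (x) by 230 mm wide (y) outside, walls and floor 4 mm thick; side and back walls 45 mm tall, front lip 28 mm tall. Origin under its centre on the counter; its x points from the front lip to the back wall, on which the header board is hinged; its y runs along the board; z up
- display_floor (a point): centre of the top of the box's floor, 4 mm above the counter; axes as the box
- board (a joint): angle of the header board, a stiff cardboard panel 200 mm wide, 8 mm thick, reaching 152 mm from its hinge. 0 = upright, positive = leaning forward over the box, about 0.45 to 0.75 at the start, negative = leaning backward (limits 1.2 and -0.7, no stop at upright). The hinge is stiff by friction (0.22 N m, board 0.15 kg): the board stays at whatever angle it is left
- board_hinge (a point): middle of the board's hinge line, 45 mm above the counter, 4 mm inside the box's outer back face; turns with the board: its y runs along the hinge (as the box's y), its z along the board from the hinge to the free edge, its x out of the board's back
- board_edge (a point): middle of the board's free (top) edge, 152 mm from the hinge; axes as board_hinge. The edge is free on all sides and can be pinched across its 8 mm thickness
- damper_mid (a point): middle of the damper's thick grey barrel, of a washing machine damper (0.22 kg, may vary) lying on the counter, 168 mm long: a round body 36 mm across and 90 mm long (from 50 mm behind to 40 mm ahead of this point), a lug 36 mm tall and 34 mm wide at its back end (76 mm behind), and a thin 13 mm steel rod with a smaller lug at the other end (reaching 92 mm ahead). The point lies on its axis, 18 mm above what it lies on; its x runs along the damper to the rod end, z up
- damper: the same damper; origin on its underside, 18 mm below damper_mid
- pump: drain pump: white round housing 72 mm wide with a side spout and black motor on top, 82 mm tall; origin under its centre, on the counter (bystander)
- handle: white plastic bow-shaped door handle, 150 x 26 x 30 mm; origin under its centre (bystander)
- pulley: bare metal belt pulley lying flat, 100 mm across, 30 mm tall; origin under its centre (bystander)
- tape: roll of clear tape lying flat, 90 mm across, 48 mm tall; origin under its centre (bystander)
- carton: small closed cardboard carton, 70 x 110 x 60 mm tall; origin under its centre (bystander)
- driver: screwdriver with a black handle, lying on the counter (bystander)
- jar: jar, 60 mm across, 80 mm tall; origin under its centre (bystander)
- can: spray can, 56 mm across, 160 mm tall; origin under its centre (bystander)
There are look-alikes about, which are no part of the job. What is shaped like the damper but blue or purple is not meant.

How it is judged (in metres and radians):
On the way, in this order (a step that is already met when the one before it is completed fails the run):
1. the header board is folded up to upright (within about 6 degrees) (value of joint board between -0.11 and 0.11 rad), for 0.2 s.
2. the damper lies on the floor of the box (x of damper_mid in the frame of display between -0.07 and 0.07 m and y of damper_mid in the frame of display between -0.05 and 0.05 m and z of damper_mid in the frame of display between 0 and 0.03 m and angle between the x axis of damper_mid and the y axis of display, either way round below 0.35 rad and angle between damper_mid's own x axis and vertical between 1.47 and 1.67 rad), for 0.2 s.
At the end, for the whole second after the job is handed in: The board stands upright within 6 degrees (0.11 rad), still. The damper lies flat, at rest, on the box floor: its body's middle within 70 mm front to back and 50 mm sideways of the box's centre, at most 30 mm above the counter, its length within 20 degrees of the board's (all of step 1 and all of step 2 and linear speed of damper below 0.02 m/s and velocity of joint board between -0.05 and 0.05 rad/s); the robot touches nothing.
It fails at once if the damper is let go above the box, more than about 35 mm above its resting height (horizontal distance between damper_mid and display below 0.12 m and z of damper_mid in the frame of display above 0.057 m and contact force between damper and anything else below 0.02 N).
It fails at once if another thing on the counter is moved by more than 30 mm (distance of any of pump, handle, pulley, tape, carton, driver, jar, can from where it was at the start of the episode above 0.03 m).
It also fails if it takes over 58 s, if anything falls off the work surface, if the arm or the gripper's body presses on something with over 40 N, if the wrist force passes 120 N, or if a joint passes its speed limit or range.

## Robot

A 7-joint arm with a two-finger parallel gripper is mounted at the origin on the work surface. World frame = base frame: x ahead of the robot, y to its left, z up, the work surface at z = 0. Lengths are in mm, angles in rad, forces in N, time in s.
With the tool pointing down it reaches from about 425 to 800 mm from the base axis. Payload 8.3 kg.
Tool frame: the origin (TCP) lies on the centre line of the jaws, within the pads' length; the fingertips stand tip_extent ahead of it and the grasp point (between the pads) lies 6 mm ahead of it (tip_extent is the distance from the TCP to the fingertips, in mm); z points along the fingers, y is the direction in which the jaws open and shut (so a half turn about z gives the same grasp; the last joint's range is limited). The gripper opens to 85 mm and grips with 20 to 120 N. Pads are 22 mm wide; open, the fingers measure 114 mm over their backs; the gripper's body (76 mm by 85 mm) begins 54 mm behind the grasp point. The pads swing forward as they close: fully open they stand 13 mm farther back than shut.
Start: joints at [-1.411, 0.383, 0.016, 1.37, -0.006, 1.388, -0.046], TCP at [138.051, 609.546, 256.279] pointing down, gripper open.
Joint ranges: [-2.95, 2.95], [-0.25, 2.06], [-1.52, 1.56], [0.18, 2.33], [-1.44, 4.58], [0.02, 2.06], [-3.01, 3.01]. Speed limits (rad/s): [2.39, 2.39, 3.01, 3.01, 3.14, 3.14, 3.14].

## Interface

Orientations are given as a unit quaternion [w, x, y, z].
In Python, from plant import get_obs, grab_frame, close_job, tip_extent gives the robot as it stands.
- The arm moves only by the shell command python3 -m pendant 'ROWS' [FORCE]. ROWS is JSON, a list of rows, each an object of numbers: "x", "y", "z": the shift along the world's x, y, z in mm; "twist": the turn about the world's z in degrees; "claw": the opening, from 0 (shut) to 1 (fully open). In form: [{"x": .., "y": .., "z": .., "twist": .., "claw": ..}, ...]. A call has 1 to 20 rows; each row shifts and turns the commanded pose from where the row before left it; what a row does not reach is not made up. A row lasts 1/10 s, in which the tool goes at most 50 mm and 8.59 degrees, less where a joint would pass 70% of its speed; a pose out of reach is approached as far as the arm can. A call is refused whole if a number of a shift passes 50 or a number of a turn 8.59, either way. A call with a gripper value outside its range is refused whole. The fingers move at their own pace and stop on an object; FORCE is the grip in N (left out, the last holds). Time passes only in rows, so rows that do not move let the fingers close. It gives the time, the measured TCP pose, the force and the opening at its end, in the units of the state.
- get_obs(): the state, without advancing time (a new reading comes with each control period).
- grab_frame(name): name is "scene" or "top" or "wrist"; returns a dict with "img" (420x560x3 uint8, red, green, blue), "K" (3x3 intrinsics, pixels), "position" and "attitude" of the camera in the world. Camera axes: x right, y up, looking along -z (the intrinsics and any distortion apply to the point x, -y, -z); pixel columns grow to the right and rows downward; lengths in mm; the calibration is good to about 2 mm. A picture is of the moment at which its call begins. There is no depth.
- close_job(): hands the job in, once; it reports no verdict.
The state is a dict: "time_s": time; "joint_pos": joint angles; "dq": joint speeds; "joint_efforts": joint torques, N m; "eef_pos": TCP position; "eef_rot": TCP orientation; "force": force on the tool from outside, world axes, zero at the start; "moment": the same for the moment, N m; "finger_gap": opening from 0.0 (shut) to 1.0 (fully open).
Only numpy, scipy, OpenCV 4.12 (cv2) and the standard library are available. Lean on these libraries where they do the work, as an engineer would, in place of code of your own. Each camera call takes 0.05 s, during which the arm holds its last target. There are 200 camera calls.

## Working session

There is one attempt and no reset: what is moved stays moved. The work goes in short steps, Python scripts to look and compute and a shell command to move; the robot and the scene stay as the last step left them, time stands still between calls to the robot, and variables do not carry over. Pictures are saved under pics/ and viewed, about 8 in all and at most 12, crops included, and the job is handed in when it is done.

```bash
ls; mkdir -p pics; python3 - <<'E'
from plant import *
import cv2,numpy as np
o=get_obs();print({k:np.round(v,3) for k,v in o.items()},tip_extent)
for n in("scene","top"):
    f=grab_frame(n);cv2.imwrite(f"pics/{n}0.png",cv2.resize(f["img"][:,:,::-1],(800,600),interpolation=cv2.INTER_CUBIC))
    print(n,f["K"],f["position"],f["attitude"],f.keys())
E
```

```text
pics
{'time_s': np.float64(0.0), 'joint_pos': array([-1.411,  0.384,  0.016,  1.371, -0.006,  1.388, -0.047]), 'dq': array([-0.001, -0.001,  0.001,  0.002, -0.   ,  0.001, -0.001]), 'joint_efforts': array([-0.0000e+00, -6.2760e+01,  8.4400e-01, -3.7182e+01,  1.6000e-02,
        1.4000e-02,  0.0000e+00]), 'eef_pos': array([137.973, 609.102, 255.287]), 'eef_rot': array([-0.   ,  0.111,  0.994, -0.001]), 'force': array([-0.527, -0.278, -0.692]), 'moment': array([ 0.012, -0.002,  0.011]), 'finger_gap': np.float64(1.0)} 25.0
scene [[403.77332002   0.         278.49769907]
 [  0.         403.77332002 206.83431833]
 [  0.           0.           1.        ]] [1224.56505689  315.67171463 1195.39285333] [0.55349306 0.17259531 0.25042272 0.77533525] dict_keys(['img', 'K', 'position', 'attitude'])
top [[532.15878833   0.         278.38377668]
 [  0.         532.15878833 219.76162415]
 [  0.           0.           1.        ]] [ 257.93924815   23.79604    1678.52959883] [ 0.71114323  0.05599711 -0.05774617 -0.69843039] dict_keys(['img', 'K', 'position', 'attitude'])
```

View pics/scene0.png

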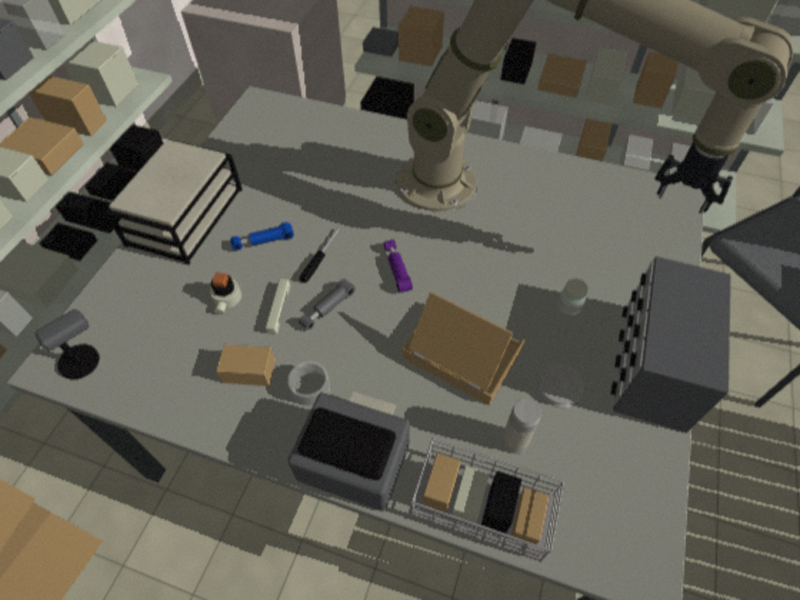

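View pics/top0.png

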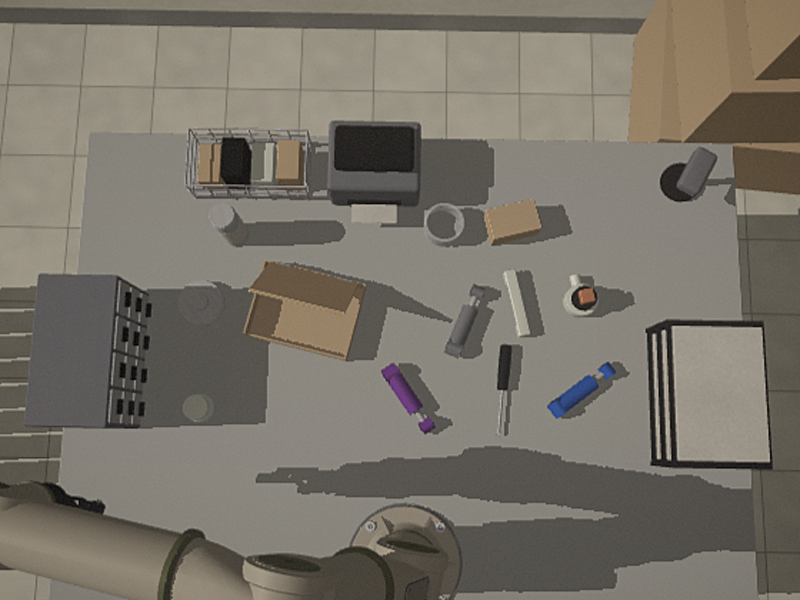

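The scene view shows a brown box with its board leaning over it at (465,340). Three things are damper-shaped in the top view: grey (467,320), purple (408,397) and blue (581,390). I choose the grey one and check it in a close crop.

```bash
cat > h.py <<'E'
import numpy as np,cv2
from scipy.spatial.transform import Rotation as R
from plant import *
def rot(q): return R.from_quat([q[1],q[2],q[3],q[0]]).as_matrix()
def ray(f,u,v):
    d=rot(f["attitude"])@(np.array([1,-1,-1])*(np.linalg.inv(f["K"])@[u,v,1])); return np.array(f["position"]),d
def at(f,u,v,z):
    p,d=ray(f,u,v); return p+d*(z-p[2])/d[2]
def proj(f,P):
    c=(np.atleast_2d(P)-f["position"])@rot(f["attitude"])*[1,-1,-1]
    q=c@f["K"].T; return q[:,:2]/q[:,2:]
def crop(img,x0,y0,w,h,s): return cv2.resize(img[y0:y0+h,x0:x0+w,::-1],(w*s,h*s),interpolation=cv2.INTER_CUBIC)
E
python3 - <<'E'
from h import *
a=crop(grab_frame("top")["img"],165,170,200,85,4)
b=crop(grab_frame("scene")["img"],200,190,200,62+25,4)[:250+80]
c=np.vstack([a,crop(grab_frame("scene")["img"],200,190,200,65,4)])
c=np.vstack([cv2.resize(a,(700,298)),cv2.resize(crop(grab_frame("scene")["img"],200,190,200,86,4),(700,301))])
cv2.imwrite("pics/c1.png",c);print(c.shape)
E
```

```text
(599, 700, 3)
```

View pics/c1.png

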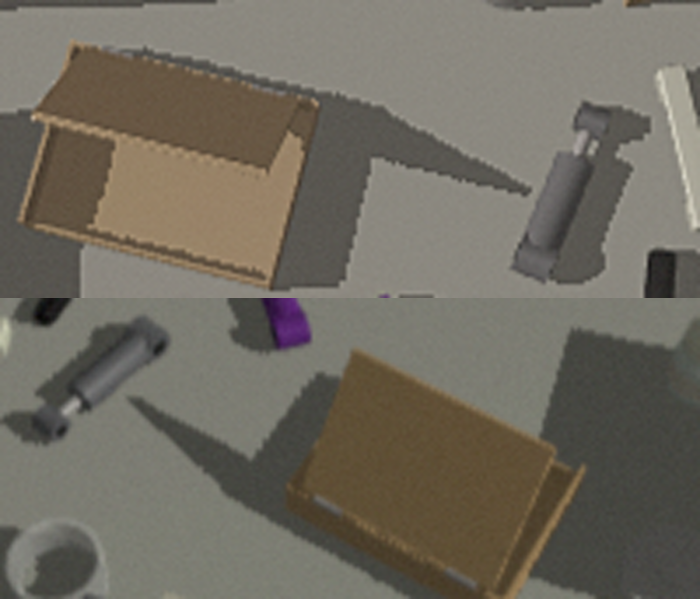

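The grey damper is at crop (550,200), with its back lug at the bottom and its rod lug at (594,115). That confirms the choice. The board's free edge runs (35,117) to (268,170). Next I fit the poses.

```bash
python3 - <<'E'
from h import *
from scipy.optimize import least_squares
T=grab_frame("top");S=grab_frame("scene")
t=lambda u,v:(T,165+u/3.5-.3,170+v/3.5-.3); s=lambda u,v:(S,200+u/3.5-.3,190+(v-298)/3.5-.3)
def box(p,P): 
    return np.array([p[0],p[1],0])+R.from_euler('z',p[2]).as_matrix()@P
def bd(p,y,r): return box(p,np.array([81-r*np.sin(p[3]),y,45+r*np.cos(p[3])]))
obs=[(t(22,221),lambda p:box(p,[-85,115,45])),(t(271,287),lambda p:box(p,[-85,-115,28])),(t(318,103),lambda p:box(p,[85,-115,45])),(t(71,44),lambda p:box(p,[85,115,45])),
(s(583,467),lambda p:box(p,[-85,115,45])),(s(290,487),lambda p:box(p,[85,-115,45])),
(t(35,117),lambda p:bd(p,100,152)),(t(268,170),lambda p:bd(p,-100,152)),(s(353,350),lambda p:bd(p,-100,152)),(s(556,450),lambda p:bd(p,100,152))]
def res(p): return np.concatenate([(proj(o[0],g(p))[0]-o[1:]) for o,g in obs])
r=least_squares(res,[550,170,-.2,.6],loss='soft_l1');print(np.round(r.x,3));print(res(r.x).reshape(-1,2).round(1))
p=r.x
print("edge mid",bd(p,0,152).round(),"floor",p[:2])
for n,q,z in(("backlug",t(531,268),10),("rodlug",t(594,115),12),("bar0",t(542,247),18),("bar1",t(573,157),18)): print(n,at(*q,z).round())
for n,q,z in(("lugback",s(153,335),18),("rodlug",s(45,425),10),("bar0",s(141,350),18),("bar1",s(85,395),18)): print(n,at(*q,z).round())
E
```

```text
[ 5.33007e+02  2.24984e+02 -2.24000e-01  6.11000e-01]
[[-0.7  0.1]
 [ 0.4 -0.4]
 [ 0.3 -0.9]
 [-0.1 -1.3]
 [ 1.1 -1.2]
 [-1.2 -0.7]
 [-0.5 -1. ]
 [ 0.   0.2]
 [ 0.  -1. ]
 [ 0.2 -1. ]]
edge mid [527. 226. 170.] floor [533.00746143 224.98408378]
backlug [447. -99.  10.]
rodlug [ 588. -156.   12.]
bar0 [ 465. -108.   18.]
bar1 [ 547. -136.   18.]
lugback [451. -99.  18.]
rodlug [ 584. -162.   10.]
bar0 [ 472. -104.   18.]
bar1 [ 542. -136.   18.]
```

Box centre is (533,225), yaw −0.224 and board about 0.61 rad. The damper's middle is at about (511,−123), yaw −0.41. I'll straddle the board's edge, swing it up and pinch it upright.

```bash
python3 -m pendant '[{"x":15,"y":-40,"twist":-8.5},{"x":15,"y":-40,"twist":-8.5},{"x":15,"y":-40,"twist":-8.5},{"x":15,"y":-40,"twist":-8.5},{"x":37,"y":-25,"twist":-8.5},{"x":37,"y":-25,"twist":-8.5},{"x":37,"y":-25,"twist":-8.5},{"x":37,"y":-25,"twist":-8.5},{"x":37,"y":-25,"twist":-8.5},{"x":37,"y":-25,"twist":-8.5},{"x":37,"y":-25,"twist":-5},{"x":37,"y":-25},{"x":37,"y":-25},{"x":0},{"x":0},{"x":0}]' 20
python3 - <<'E'
from h import *
a=grab_frame("wrist")["img"];b=grab_frame("scene")["img"]
cv2.imwrite("pics/w1.png",np.hstack([cv2.resize(a[:,:,::-1],(400,300)),crop(b,250,110,200,150,2)]))
E
```

```text
$[0]: bad value
```

View pics/w1.png

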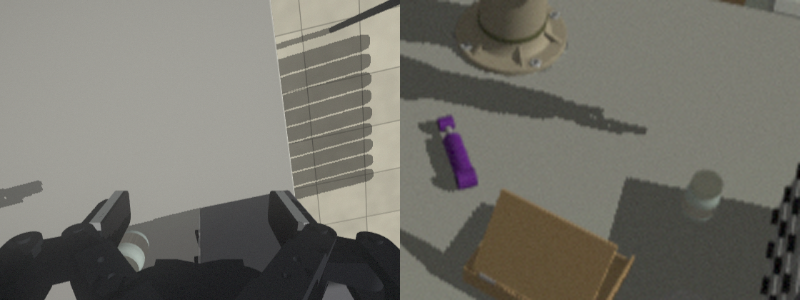

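The call was refused, so the arm has not moved. The likely cause is that every row needs all five keys.

```bash
python3 -m pendant '[{"x":15,"y":-40,"z":0,"twist":-8.5,"claw":1},{"x":15,"y":-40,"z":0,"twist":-8.5,"claw":1},{"x":15,"y":-40,"z":0,"twist":-8.5,"claw":1},{"x":15,"y":-40,"z":0,"twist":-8.5,"claw":1},{"x":37,"y":-25,"z":0,"twist":-8.5,"claw":1},{"x":37,"y":-25,"z":0,"twist":-8.5,"claw":1},{"x":37,"y":-25,"z":0,"twist":-8.5,"claw":1},{"x":37,"y":-25,"z":0,"twist":-8.5,"claw":1},{"x":37,"y":-25,"z":0,"twist":-8.5,"claw":1},{"x":37,"y":-25,"z":0,"twist":-8.5,"claw":1},{"x":37,"y":-25,"z":0,"twist":-5,"claw":1},{"x":37,"y":-25,"z":0,"twist":0,"claw":1},{"x":37,"y":-25,"z":0,"twist":0,"claw":1},{"x":0,"y":0,"z":0,"twist":0,"claw":1},{"x":0,"y":0,"z":0,"twist":0,"claw":1},{"x":0,"y":0,"z":0,"twist":0,"claw":1}]' 20
python3 - <<'E'
from h import *
a=grab_frame("wrist")["img"];b=grab_frame("scene")["img"]
cv2.imwrite("pics/w2.png",np.hstack([cv2.resize(a[:,:,::-1],(400,300)),crop(b,250,130,200,150,2)]))
E
```

```text
time_s: 2.1
eef_pos: [530.3, 225.6, 256.2]
eef_rot: [-0.0, 0.781, 0.625, -0.0]
force: [-0.4, 0.1, -0.4]
finger_gap: 0.999
```

View pics/w2.png

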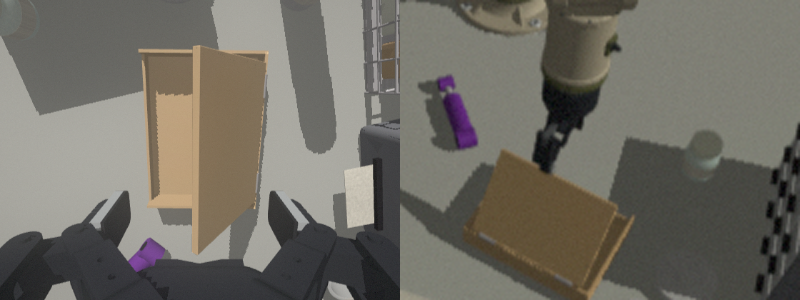

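The wrist view shows the board's edge, column ~195, midway between the open fingers at columns 115 and 285. So I descend, narrow the jaws, swing the board up and pinch.

```bash
python3 -m pendant '[{"x":4,"y":-1,"z":-20,"twist":0,"claw":1},{"x":0,"y":0,"z":-20,"twist":0,"claw":1},{"x":0,"y":0,"z":-20,"twist":0,"claw":1},{"x":0,"y":0,"z":-20,"twist":0,"claw":1},{"x":0,"y":0,"z":-11,"twist":0,"claw":1},{"x":0,"y":0,"z":0,"twist":0,"claw":0.55},{"x":0,"y":0,"z":0,"twist":0,"claw":0.55},{"x":0,"y":0,"z":0,"twist":0,"claw":0.55},{"x":0,"y":0,"z":0,"twist":0,"claw":0.55}]' 20
python3 -m pendant '[{"x":8,"y":-2,"z":0,"twist":0,"claw":0.55},{"x":8,"y":-2,"z":0,"twist":0,"claw":0.55},{"x":8,"y":-2,"z":0,"twist":0,"claw":0.55},{"x":8,"y":-2,"z":0,"twist":0,"claw":0.55},{"x":8,"y":-2,"z":0,"twist":0,"claw":0.55},{"x":8,"y":-2,"z":0,"twist":0,"claw":0.55},{"x":8,"y":-2,"z":0,"twist":0,"claw":0.55},{"x":8,"y":-2,"z":0,"twist":0,"claw":0.55},{"x":8,"y":-2,"z":0,"twist":0,"claw":0.55},{"x":6,"y":-1,"z":0,"twist":0,"claw":0.55},{"x":0,"y":0,"z":0,"twist":0,"claw":0.55},{"x":0,"y":0,"z":0,"twist":0,"claw":0.55}]' 20
python3 - <<'E'
from h import *
a=grab_frame("wrist")["img"];b=grab_frame("scene")["img"]
cv2.imwrite("pics/w3.png",np.hstack([cv2.resize(a[:,:,::-1],(400,300)),crop(b,250,130,200,150,2)]))
E
```

```text
time_s: 3.1
eef_pos: [535.6, 223.8, 166.4]
eef_rot: [0.0, 0.781, 0.624, 0.001]
force: [0.5, 0.3, -0.9]
finger_gap: 0.547
time_s: 4.3
eef_pos: [613.3, 204.2, 165.1]
eef_rot: [0.0, 0.781, 0.624, -0.0]
force: [-0.5, 0.4, 0.6]
finger_gap: 0.556
```

View pics/w3.png

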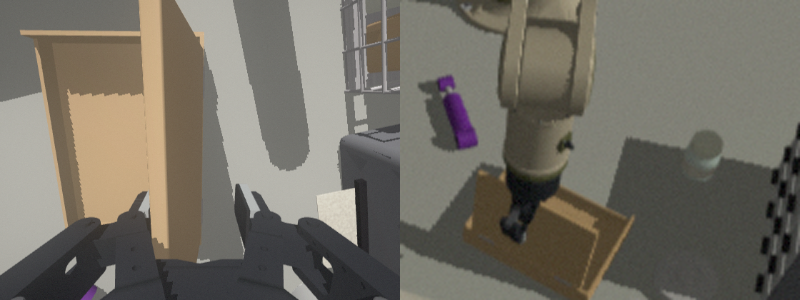

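The board's edge, at column ~160, now sits between the jaws against the front finger and is nearly upright. Next I pinch it vertical.

```bash
python3 -m pendant '[{"x":0,"y":0,"z":0,"twist":0,"claw":0.4},{"x":0,"y":0,"z":0,"twist":0,"claw":0.3},{"x":0,"y":0,"z":0,"twist":0,"claw":0.2},{"x":0,"y":0,"z":0,"twist":0,"claw":0.1},{"x":0,"y":0,"z":0,"twist":0,"claw":0.05},{"x":0,"y":0,"z":0,"twist":0,"claw":0.05},{"x":0,"y":0,"z":0,"twist":0,"claw":0.05},{"x":0,"y":0,"z":0,"twist":0,"claw":0.05}]' 20
python3 -m pendant '[{"x":0,"y":0,"z":0,"twist":0,"claw":0.2},{"x":0,"y":0,"z":0,"twist":0,"claw":0.4},{"x":0,"y":0,"z":0,"twist":0,"claw":0.7},{"x":0,"y":0,"z":0,"twist":0,"claw":0.7},{"x":0,"y":0,"z":20,"twist":0,"claw":0.7},{"x":0,"y":0,"z":20,"twist":0,"claw":0.7},{"x":0,"y":0,"z":30,"twist":0,"claw":0.7},{"x":0,"y":0,"z":30,"twist":0,"claw":0.7}]' 20
```

```text
time_s: 5.2
eef_pos: [613.0, 204.7, 165.4]
eef_rot: [-0.0, 0.781, 0.624, 0.0]
force: [-2.3, 1.7, 2.8]
finger_gap: 0.095
time_s: 6.0
eef_pos: [612.9, 204.3, 266.0]
eef_rot: [-0.0, 0.781, 0.624, -0.0]
force: [0.1, 0.5, 0.0]
finger_gap: 0.7
```

The gap reads 8 mm, which matches the board. Next I go above the damper, checking the board on the way.

```bash
python3 -m pendant '[{"x":-12,"y":-41,"z":0,"twist":7.9,"claw":1},{"x":-13,"y":-41,"z":0,"twist":7.9,"claw":1},{"x":-13,"y":-41,"z":0,"twist":7.9,"claw":1},{"x":-13,"y":-41,"z":0,"twist":7.9,"claw":1},{"x":-13,"y":-41,"z":0,"twist":7.9,"claw":1},{"x":-13,"y":-41,"z":0,"twist":7.9,"claw":1},{"x":-13,"y":-41,"z":0,"twist":7.9,"claw":1},{"x":-12,"y":-40,"z":-20,"twist":7.9,"claw":1},{"x":0,"y":0,"z":-30,"twist":7.9,"claw":1},{"x":0,"y":0,"z":-30,"twist":7.9,"claw":1},{"x":0,"y":0,"z":-30,"twist":0,"claw":1},{"x":0,"y":0,"z":0,"twist":0,"claw":1},{"x":0,"y":0,"z":0,"twist":0,"claw":1},{"x":0,"y":0,"z":0,"twist":0,"claw":1}]' 20
python3 - <<'E'
from h import *
W=grab_frame("wrist");a=W["img"];b=grab_frame("scene")["img"];c=grab_frame("top")["img"]
o=get_obs();print(o["eef_pos"])
# predicted damper overlays: back end, mid, rod end
m=np.array([511,-123,18.]);d=np.array([np.cos(-.413),np.sin(-.413),0])
P=proj(W,[m-76*d,m-50*d,m,m+40*d,m+92*d]);print(P.round())
a=a.copy()
for u,v in P: cv2.circle(a,(int(u),int(v)),2,(255,0,0),-1)
r=np.hstack([crop(b,300,180,133,100,3)[:300,:395],crop(c,165,170,133,100,3)[:300,:395]])
cv2.imwrite("pics/w4.png",np.vstack([cv2.resize(a[:,:,::-1],(400,300)),r[:,:400],])) if 0 else cv2.imwrite("pics/w4.png",np.vstack([np.hstack([cv2.resize(a[:,:,::-1],(400,300)),np.zeros((300,390,3),np.uint8)]),r]))
E
```

```text
time_s: 7.4
eef_pos: [512.2, -122.5, 157.3]
eef_rot: [0.001, 0.206, 0.978, 0.0]
force: [0.6, -0.5, 1.8]
finger_gap: 0.999
[ 512.05236871 -122.34223703  156.90859596]
[[275. 112.]
 [275. 147.]
 [276. 209.]
 [276. 255.]
 [276. 309.]]
```

View pics/w4.png

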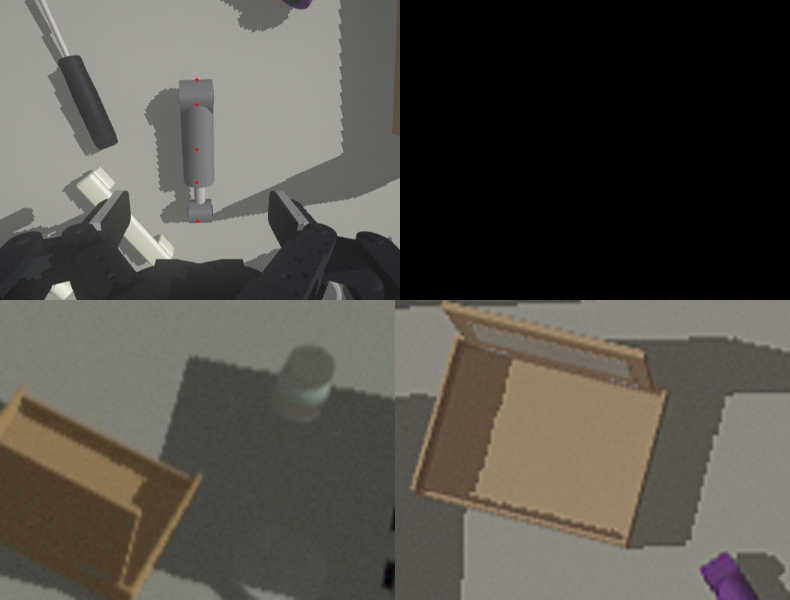

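The predicted damper points (red dots) lie on the grey damper, and the open jaws have room beside the handle and the driver. The board looks upright. I'll measure it after grasping.

```bash
python3 -m pendant '[{"x":0,"y":0,"z":-25,"twist":0,"claw":1},{"x":0,"y":0,"z":-25,"twist":0,"claw":1},{"x":0,"y":0,"z":-25,"twist":0,"claw":1},{"x":0,"y":0,"z":-25,"twist":0,"claw":1},{"x":0,"y":0,"z":-19,"twist":0,"claw":1},{"x":0,"y":0,"z":-9,"twist":0,"claw":1},{"x":0,"y":0,"z":0,"twist":0,"claw":1},{"x":0,"y":0,"z":0,"twist":0,"claw":0.6},{"x":0,"y":0,"z":0,"twist":0,"claw":0.4},{"x":0,"y":0,"z":0,"twist":0,"claw":0.3},{"x":0,"y":0,"z":0,"twist":0,"claw":0.3},{"x":0,"y":0,"z":0,"twist":0,"claw":0.3},{"x":0,"y":0,"z":0,"twist":0,"claw":0.3}]' 50
python3 - <<'E'
from h import *
print(get_obs()["eef_pos"])
T=grab_frame("top")
for a in(-.15,-.1,-.05,0,.05,.1,.15):
  out=[]
  for y in(100,-100):
    for x in(-4,4):
      P=np.array([81-152*np.sin(a)+x*np.cos(a),y,45+152*np.cos(a)+x*np.sin(a)])
      P=R.from_euler('z',-.224).apply(P)+[533,225,0];q=proj(T,P)[0]
      out+=[(q[0]-165)*3+395,(q[1]-170)*3+300]
  print(a,np.round(out))
E
```

```text
time_s: 8.85
eef_pos: [511.8, -122.4, 28.5]
eef_rot: [0.001, 0.206, 0.979, 0.0]
force: [-2.3, -1.4, 6.7]
finger_gap: 0.403
[ 511.81019011 -122.38296461   28.49244415]
-0.15 [447. 285. 450. 278. 650. 334. 652. 327.]
-0.1 [445. 293. 447. 285. 648. 342. 650. 334.]
-0.05 [443. 300. 445. 292. 646. 349. 648. 341.]
0 [441. 308. 443. 300. 644. 357. 646. 349.]
0.05 [439. 315. 441. 307. 642. 365. 644. 356.]
0.1 [437. 323. 439. 315. 640. 372. 642. 364.]
0.15 [435. 331. 437. 323. 638. 380. 640. 372.]
```

The gap of 34 mm fits the barrel. The board's corners match the 0 rad prediction within about 0.03. Next: lift, check the hold and carry.

```bash
python3 -m pendant '[{"x":0,"y":0,"z":15,"twist":0,"claw":0.3},{"x":0,"y":0,"z":30,"twist":0,"claw":0.3},{"x":0,"y":0,"z":40,"twist":0,"claw":0.3},{"x":0,"y":0,"z":40,"twist":0,"claw":0.3},{"x":0,"y":22,"z":0,"twist":-7.9,"claw":0.3},{"x":0,"y":22,"z":0,"twist":-7.9,"claw":0.3},{"x":0,"y":22,"z":0,"twist":-7.9,"claw":0.3},{"x":0,"y":22,"z":0,"twist":-7.9,"claw":0.3},{"x":0,"y":22,"z":0,"twist":-7.9,"claw":0.3},{"x":0,"y":22,"z":0,"twist":-7.9,"claw":0.3},{"x":0,"y":22,"z":0,"twist":-7.9,"claw":0.3},{"x":0,"y":22,"z":0,"twist":-7.9,"claw":0.3},{"x":0,"y":22,"z":0,"twist":-7.9,"claw":0.3},{"x":0,"y":22,"z":0,"twist":-7.9,"claw":0.3},{"x":2,"y":35,"z":0,"twist":0,"claw":0.3},{"x":2,"y":35,"z":0,"twist":0,"claw":0.3},{"x":2,"y":35,"z":0,"twist":0,"claw":0.3},{"x":2,"y":33,"z":0,"twist":0,"claw":0.3},{"x":0,"y":0,"z":0,"twist":0,"claw":0.3},{"x":0,"y":0,"z":0,"twist":0,"claw":0.3}]' 50
python3 - <<'E'
from h import *
a=grab_frame("wrist")["img"];b=grab_frame("scene")["img"];c=grab_frame("top")["img"]
r=np.hstack([crop(b,250,130,200,150,2),crop(c,130,140,200,150,2)])
cv2.imwrite("pics/w5.png",np.vstack([np.hstack([cv2.resize(a[:,:,::-1],(400,300)),np.zeros((300,400,3),np.uint8)]),r]))
E
```

```text
time_s: 10.9
eef_pos: [518.5, 236.4, 151.9]
eef_rot: [0.0, 0.781, 0.625, -0.001]
force: [-0.6, -1.0, -3.2]
finger_gap: 0.406
```

View pics/w5.png

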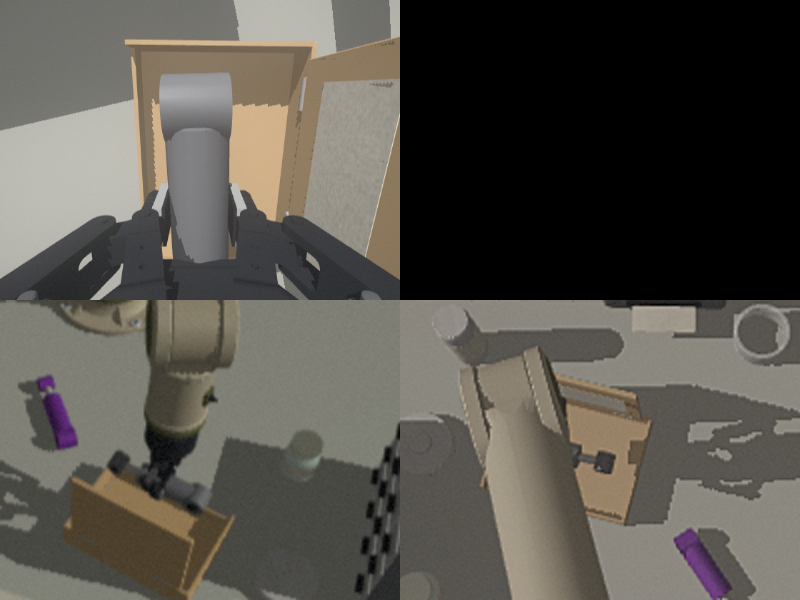

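The damper is held level and aligned over the box floor, and the board is standing clear at wrist column ≥300. Next I lower it until it touches.

```bash
python3 -m pendant '[{"x":0,"y":0,"z":-20,"twist":0,"claw":0.3},{"x":0,"y":0,"z":-25,"twist":0,"claw":0.3},{"x":0,"y":0,"z":-25,"twist":0,"claw":0.3},{"x":0,"y":0,"z":-20,"twist":0,"claw":0.3},{"x":0,"y":0,"z":-14,"twist":0,"claw":0.3},{"x":0,"y":0,"z":-8,"twist":0,"claw":0.3},{"x":0,"y":0,"z":0,"twist":0,"claw":0.3},{"x":0,"y":0,"z":0,"twist":0,"claw":0.3}]'
python3 -m pendant '[{"x":0,"y":0,"z":-2,"twist":0,"claw":0.3},{"x":0,"y":0,"z":-2,"twist":0,"claw":0.3},{"x":0,"y":0,"z":0,"twist":0,"claw":0.3},{"x":0,"y":0,"z":0,"twist":0,"claw":0.3}]'
```

```text
time_s: 11.85
eef_pos: [519.7, 235.8, 41.2]
eef_rot: [0.0, 0.782, 0.624, 0.001]
force: [0.1, 0.4, -2.7]
finger_gap: 0.405
time_s: 12.25
eef_pos: [519.2, 235.8, 36.6]
eef_rot: [-0.0, 0.782, 0.624, 0.0]
force: [0.3, 0.9, -3.1]
finger_gap: 0.405
```

```bash
python3 -m pendant '[{"x":0,"y":0,"z":-1.5,"twist":0,"claw":0.3},{"x":0,"y":0,"z":-1.5,"twist":0,"claw":0.3},{"x":0,"y":0,"z":0,"twist":0,"claw":0.3},{"x":0,"y":0,"z":0,"twist":0,"claw":0.3}]'
python3 -m pendant '[{"x":0,"y":0,"z":-1,"twist":0,"claw":0.3},{"x":0,"y":0,"z":0,"twist":0,"claw":0.3},{"x":0,"y":0,"z":0,"twist":0,"claw":0.3}]'
```

```text
time_s: 12.65
eef_pos: [519.0, 235.7, 33.3]
eef_rot: [-0.0, 0.782, 0.624, -0.0]
force: [0.3, -0.6, -2.6]
finger_gap: 0.406
time_s: 12.95
eef_pos: [519.3, 235.8, 32.6]
eef_rot: [-0.0, 0.782, 0.624, 0.0]
force: [-0.3, -0.4, 0.4]
finger_gap: 0.404
```

The force rose to about zero, so the floor now carries the damper. I release and retreat straight up, then toward the robot, away from the board.

```bash
python3 -m pendant '[{"x":0,"y":0,"z":-0.5,"twist":0,"claw":0.3},{"x":0,"y":0,"z":0,"twist":0,"claw":0.45},{"x":0,"y":0,"z":0,"twist":0,"claw":0.6},{"x":0,"y":0,"z":0,"twist":0,"claw":0.75},{"x":0,"y":0,"z":0,"twist":0,"claw":0.75},{"x":0,"y":0,"z":10,"twist":0,"claw":0.75},{"x":0,"y":0,"z":25,"twist":0,"claw":0.75},{"x":0,"y":0,"z":40,"twist":0,"claw":0.75},{"x":0,"y":0,"z":40,"twist":0,"claw":0.75},{"x":0,"y":0,"z":40,"twist":0,"claw":0.75},{"x":0,"y":-30,"z":40,"twist":0,"claw":0.75},{"x":-10,"y":-45,"z":0,"twist":0,"claw":0.75},{"x":-10,"y":-45,"z":0,"twist":0,"claw":0.75},{"x":-10,"y":-45,"z":0,"twist":0,"claw":0.75},{"x":0,"y":-45,"z":0,"twist":0,"claw":0.75},{"x":0,"y":-45,"z":0,"twist":0,"claw":0.75},{"x":0,"y":0,"z":0,"twist":0,"claw":0.75},{"x":0,"y":0,"z":0,"twist":0,"claw":0.75}]'
python3 - <<'E'
from h import *
T=grab_frame("top");b=grab_frame("scene")["img"]
cv2.imwrite("pics/w6.png",np.vstack([crop(T["img"],165,170,133,100,3)[:,:395],crop(b,290,190,133,100,3)[:,:395]]))
f=grab_frame("top")["img"];cv2.imwrite("pics/t_end.png",cv2.resize(f[:,:,::-1],(800,600)))
E
```

```text
time_s: 14.75
eef_pos: [489.1, -20.4, 227.7]
eef_rot: [-0.0, 0.783, 0.623, 0.001]
force: [0.2, 1.2, -0.3]
finger_gap: 0.747
```

View pics/w6.png

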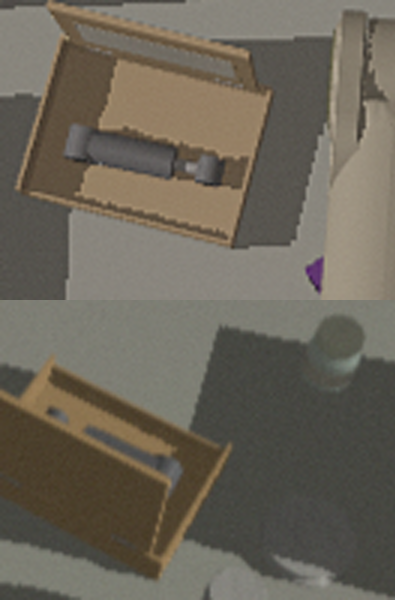

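View pics/t_end.png

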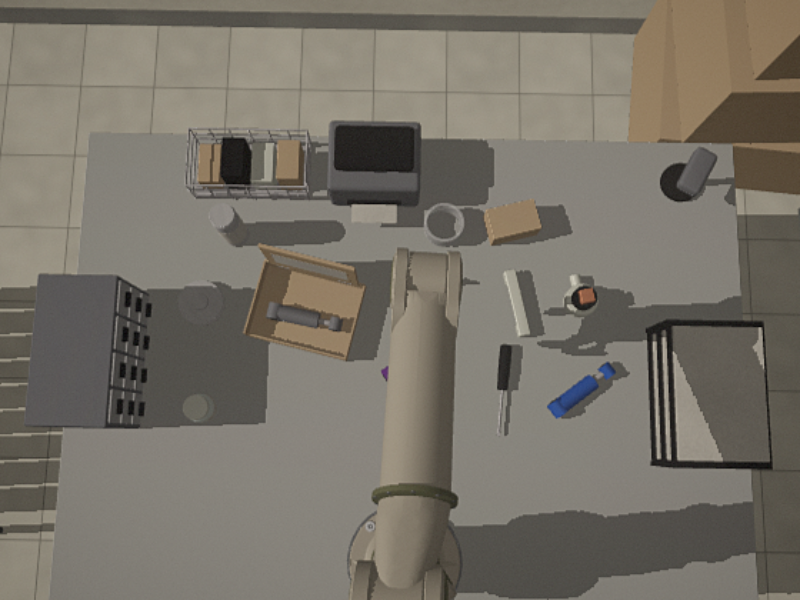

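The damper lies flat in the box along the board, at (300,318). The board's corners match upright, with its back-right corner on the 0 rad prediction. The bystanders are where they were, and the arm is clear.

```bash
python3 -c "
from plant import *
print(close_job())"
```

```text
the job is handed in; nothing more can be done
None
```

The job is done and handed in, at about 15 s of the 58 s allowed; `close_job()` gives no verdict.

**What I did:** I straddled the sagged board's free edge, swung it up and pinched it vertical. Then I gripped the grey damper by its barrel and carried it level. I lowered it until the floor took its weight, then released it and withdrew.

**Last checks:**
- **Board:** its corners in the top view match the upright prediction, with an error of at most about 0.03 rad.
- **Damper:** it lies flat, lengthwise along the board. Its middle is at about −15 mm front to back and +8 mm sideways of the box's centre, going by the tool position at release.
- **Other things:** the pump, handle, pulley, tape, carton, driver, jar and can look unmoved against the first top view. That was judged by eye.
- **Arm:** it is clear of everything.

No check on the placing failed or disagreed. One early move call was refused whole, probably because every row needs all five values. The arm did not move, and I resent it.

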